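Set the bottle stop at its click notch and bring the jar up to it

ROBOT

A 7-joint arm with a two-finger parallel gripper is mounted at the origin on the work surface. World frame = base frame: x ahead of the robot, y to its left, z up, the work surface at z = 0. Lengths are in mm, angles in rad, forces in N, time in s.
With the tool pointing down it reaches from about 425 to 875 mm from the base axis. Payload 9.9 kg.
Tool frame: the origin (TCP) lies on the front face of the gripper's body, between the roots of the fingers; the fingertips stand 73 mm ahead of it and the grasp point (between the pads) lies ahead of it (robot.grip_point_offset is the z of the grasp point in the tool frame, in mm); z points along the fingers, y is the direction in which the jaws open and shut (so a half turn about z gives the same grasp; the last joint's range is limited). The gripper opens to 85 mm and grips with 20 to 120 N. Pads are 22 mm wide; open, the fingers measure 114 mm over their backs; the gripper's body (76 mm by 85 mm) begins 54 mm behind the grasp point. The pads swing forward as they close: fully open they stand 13 mm farther back than shut.
Start: joints at [-1.3, 0.576, 0.025, 1.437, -0.015, 1.129, -0.057], TCP at [234.491, 632.966, 303.889] pointing down, gripper open.
Joint ranges: [-2.76, 2.76], [-0.34, 2.15], [-1.52, 1.57], [0.19, 2.46], [-1.09, 4.23], [0.17, 1.99], [-2.82, 2.82]. Speed limits (rad/s): [2.22, 2.22, 3.01, 3.01, 3.14, 3.14, 3.14].

INTERFACE

Orientations are given as a unit quaternion [x, y, z, w].
In Python, from station import robot gives the robot as it stands. The module is installed in compiled form; this text tells all that it offers.
- The arm moves only by the shell command python3 -m crank 'ROWS' [OPENING]. ROWS is JSON, a list of rows, each an object of numbers: "dx", "dy", "dz": the shift along the tool's x, y, z in units of 0.25 m (1.0 is 0.25 m); "spin": the turn about the tool's z in units of 45 degrees (1.0 is 45 degrees). In form: [{"dx": .., "dy": .., "dz": .., "spin": ..}, ...]. A call has 1 to 8 rows; each row is the pose to reach, as a shift and turn from the pose measured when the call began, along the tool's axes at that moment; what a row does not reach only later rows make up. A row lasts 1/10 s, in which the tool goes at most 50 mm and 8.59 degrees, less where a joint would pass 70% of its speed; a pose out of reach is approached as far as the arm can. A call with a number of a shift or a turn outside -1 to 1 is refused whole. A call with a gripper value outside its range is refused whole. OPENING is the opening, from 0 (shut) to 1 (fully open), set as the call begins (- or left out, the last holds). The fingers move at their own pace and stop on an object; the grip force is fixed at half the most. Time passes only in rows, so rows that repeat a pose let the fingers close. It gives the time, the measured TCP pose, the force and the opening at its end, in the units of the state.
- robot.get_state(): the state, without advancing time (a new reading comes with each control period).
- robot.snapshot(name): name is "scene" or "top" or "wrist"; returns a dict with "frame" (420x560x3 uint8, red, green, blue), "fx", "fy", "cx", "cy" (pixels), "dist_coeffs" ([k1, k2, p1, p2, k3] as OpenCV has them; the pictures are not rectified), "R" (3x3) and "t" (3): a world point X has camera coordinates R X + t. Camera axes: x right, y down, z forward; pixel columns grow to the right and rows downward; lengths in mm; the calibration is good to about 2 mm. A picture is of the moment at which its call begins. There is no depth.
- robot.sign_off(): hands the job in, once; it reports no verdict.
The state is a dict: "time": time; "joints": joint angles; "joint_velocities": joint speeds; "effort": joint torques, N m; "tool_pos": TCP position; "orientation": TCP orientation; "ft_force": force on the tool from outside, world axes, zero at the start; "wrist_torque": the same for the moment, N m; "width": opening from 0.0 (shut) to 1.0 (fully open).
Only numpy, scipy, OpenCV 4.12 (cv2) and the standard library are available. Lean on these libraries where they do the work, as an engineer would, in place of code of your own. Each camera call takes 0.05 s, during which the arm holds its last target. There are 200 camera calls.

TASK

On the white bottle-setting jig, push the sliding stop plate along its rail with a fingertip until its spring-loaded roller pin drops into the notch of the clamped click block, and do not run it on past the notch. Then push the jar standing in the lane along the lane until it rests against the stop plate, with the pin still in its notch. The jar stays on its base, neither lifted nor tipped over, and everything else stays where it stands.

Things in the scene. Friction and masses are not known exactly. Their poses are not given: they have to be found in the camera images.
- jig: White base plate on the table, x -80 to +85, y -250 to +250, 12 mm thick; origin on its underside. The jar's lane runs along its y at x = -30 mm, between two guide strips 70 mm apart inside, tops at z = 26 mm, y -210 to +230. A steel guide bar (x = +30) and an aluminium strip (x = +60, 20 mm wide, top z = 26) run parallel to it from y -240 to +120 mm; low end blocks close them.
- stop_plate (a point): Centre of the upright aluminium stop plate, at lane centre, 55 mm above the table; axes as the jig's. The plate is 10 mm thick in y (faces 5 mm either side), reaches 40 mm to -x and 60 mm to +x of this point, z 30 to 82 mm. A grey carriage (46 mm long in y, top z = 56) carries it at 48 to 108 mm in +x. Slides only along the jig's y with about 2 N; starts on the -y side of the notch.
- stop (a joint): Travel of the stop along its rail, m: 0 at the -y end of the rail (stop plate at the jig's y = -170 mm), growing towards the jig's +y, end stop at 0.255.
- stop_pin (a joint): Height of the stop's vertical spring pin, m: 0 on the plain strip, rising to about 0.0055 on the ridge before the notch, back under 0.0015 once dropped into the notch. It stands on the carriage, in line with the stop plate (same jig y), 90 mm in +x of point stop_plate; its black knob, 18 mm across, has its top at z = 74 mm with the pin at 0.
- notch (a point): Middle of the notch, at the strip's top (z = 26 mm), axes as the jig's. The stop is seated when stop_plate and notch have the same y in the jig's frame.
- click: Steel click block, a saddle 50 mm long clamped on the strip, black thumbscrew on its +x side in line with the notch. From -y the pin climbs a ramp from 25 to 7 mm before the notch (push about 7 N), then drops 5 mm; from up to 3 mm off, the stop pulls itself to the middle. It then needs over 10 N to leave towards -y, over 18 N to climb the steep shoulder to +y. Origin = notch.
- jar: White screw-lid jar with a paper label, 64 mm diameter, 80 mm high, about 0.2 kg, standing in the lane on the jig's base plate towards its +y end; origin at the centre of its underside (12 mm above the table), z up. It slides with 1 to 3 N and touches the stop plate when its axis is 37 mm from point stop_plate, on the +y side.
- vial: Bystander: small amber bottle, 30 mm diameter, 65 mm high, standing on the jig's base plate beyond the rail's +y end; origin under its centre.
- amber: Bystander: amber bottle, 44 mm diameter, 85 mm high, standing on the table on the robot's side of the jig; origin under its centre.
- stock: Bystander: white bottle, 72 mm diameter, 130 mm high, standing beyond the jig; origin under its centre.
- stock2: Bystander: white bottle, 56 mm diameter, 100 mm high, standing beyond the jig; origin under its centre.
- spatula: Bystander: counting spatula, 170 mm long, lying on the table to the robot's right; origin under its middle.
- basket: Bystander: white basket full of bottles, 150 x 240 mm, 105 mm high with the bottles, on the table to the robot's left; origin under its centre.
Not all that is in view belongs to the job. What is shaped like the jar but green or red is not meant.

How it is judged:
By the outcome, as a careful person would: the job done as asked, in the order asked, and still so for the second after the job is handed in, with the robot touching nothing.
It also fails if it takes over 54 s, if anything falls off the work surface, if the arm or the gripper's body presses on something with over 40 N, if the wrist force passes 120 N, or if a joint passes its speed limit or range.

## Working session

There is one attempt and no reset: what is moved stays moved. The work goes in short steps, Python scripts to look and compute and a shell command to move; the robot and the scene stay as the last step left them, time stands still between calls to the robot, and variables do not carry over. Pictures are saved under pics/ and viewed, about 8 in all and at most 12, crops included, and the job is handed in when it is done.

```bash
mkdir -p pics
cat > h.py <<'E'
import numpy as np,cv2,pickle
from station import robot
def snap(n,f):
    s=robot.snapshot(n); pickle.dump(s,open(f'pics/{f}.pkl','wb'))
    cv2.imwrite(f'pics/{f}.png',cv2.cvtColor(s['frame'],cv2.COLOR_RGB2BGR)); return s
def load(f): return pickle.load(open(f'pics/{f}.pkl','rb'))
def K(s): return np.array([[s['fx'],0,s['cx']],[0,s['fy'],s['cy']],[0,0,1.]])
def px2w(s,uv,z):
    p=cv2.undistortPoints(np.array([[uv]],float),K(s),np.array(s['dist_coeffs'],float))[0,0]
    R=np.array(s['R']);t=np.array(s['t']); c=-R.T@t; d=R.T@np.array([p[0],p[1],1]); return c+d*(z-c[2])/d[2]
def w2px(s,X):
    R=np.array(s['R'],float); return cv2.projectPoints(np.array(X,float).reshape(-1,3),cv2.Rodrigues(R)[0],np.array(s['t'],float),K(s),np.array(s['dist_coeffs'],float))[0][:,0]
def crop(f,x0,y0,x1,y1,k,o):
    im=cv2.imread(f'pics/{f}.png')[y0:y1,x0:x1]; cv2.imwrite(f'pics/{o}.png',cv2.resize(im,None,fx=k,fy=k,interpolation=cv2.INTER_CUBIC))
E
python3 - <<'E'
from h import *
a=snap('top','top0');b=snap('scene','sc0')
a1=cv2.imread('pics/top0.png');b1=cv2.imread('pics/sc0.png')
print(robot.get_state(),robot.grip_point_offset)
for s in(a,b): print(-np.array(s['R']).T@np.array(s['t']),s['fx'])
E
```

```text
{'time': 0.1, 'joints': array([-1.29977006,  0.57645554,  0.02480547,  1.43782394, -0.0149996 ,
        1.12901863, -0.0565234 ]), 'joint_velocities': array([-9.72969126e-04, -2.26678093e-03,  1.18198946e-03, -8.62069608e-04,
       -1.03304665e-03,  1.59108391e-04, -2.85285004e-05]), 'effort': array([ 6.44066968e-03, -7.67310190e+01,  2.25841284e+00, -2.86608267e+01,
        1.59642479e-02,  8.53070727e-03, -6.43789832e-06]), 'tool_pos': array([234.37515535, 632.67982118, 303.12284555]), 'orientation': array([ 1.76462001e-01,  9.84307159e-01, -7.53355715e-04, -1.06752122e-04]), 'ft_force': array([-0.64999614, -1.12980837, -0.07428651]), 'wrist_torque': array([ 0.03287186,  0.02853482, -0.02970331]), 'width': 1.002510424937098} 53.900000000000006
[ 318.18848838   98.94350351 1613.14050731] 509.0452550257733
[1055.51489301 -506.81666453  827.19170291] 407.64127187758464
```

View pics/top0.png

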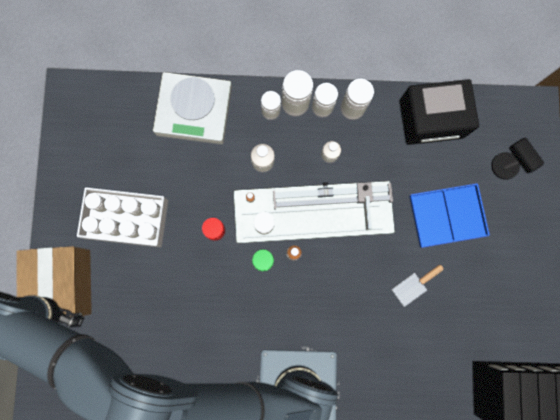

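View pics/sc0.png

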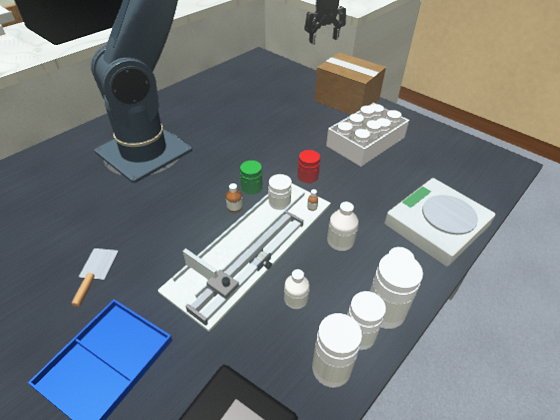

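Top view: jar-shaped things are white (264,223) in the lane, green (263,260) and red (213,229). The white one standing in the lane is the jar. I'll confirm it with enlarged crops.

Run:
```python
from h import *
crop('top0',225,170,405,275,4.4,'c1'); crop('sc0',150,165,340,335,3.5,'c2')
```

```text
(no output)
```

View pics/c1.png

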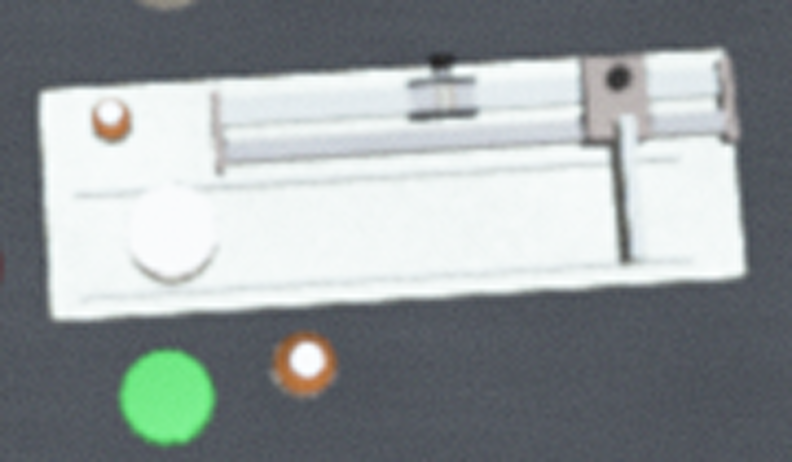

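View pics/c2.png

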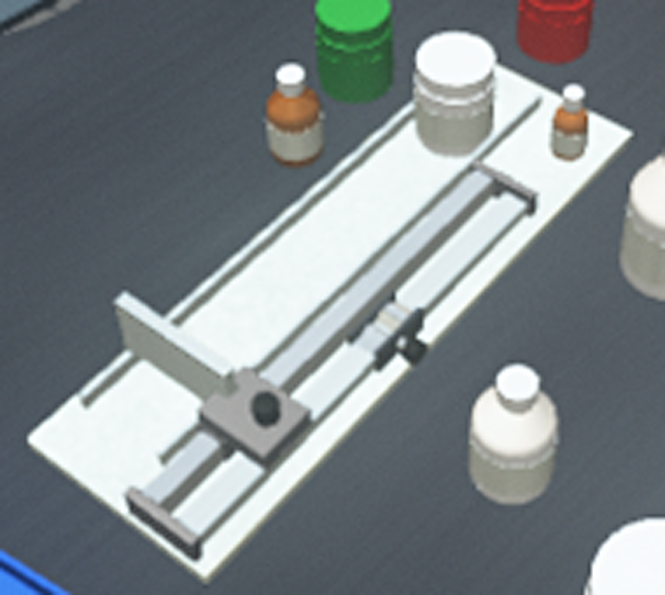

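The crops confirm the jar: white lid at crop (173,232) in c1, in the lane, with the green one outside the jig. The stop plate is at about (629,190), the knob at (618,76), the click block at (443,97) with its thumbscrew at (441,62), and the vial at (111,118).

```bash
cat > fit.py <<'E'
from h import *
from scipy.optimize import least_squares
a=load('top0');b=load('sc0')
A=lambda u,v:((u+.5)/4.4-.5+225,(v+.5)/4.4-.5+170)
B=lambda u,v:((u+.5)/3.5-.5+150,(v+.5)/3.5-.5+165)
obs=[(a,A(42,91),(85,250,12)),(a,A(722,47),(85,-250,12)),(a,A(745,273),(-80,-250,12)),(a,A(52,320),(-80,250,12)),
(b,B(630,132),(85,250,12)),(b,B(207,579),(85,-250,12)),(b,B(28,440),(-80,-250,12))]
def W(p,q): c,s=np.cos(p[2]),np.sin(p[2]); q=np.array(q,float); return np.array([p[0]+c*q[0]-s*q[1],p[1]+s*q[0]+c*q[1],q[2]])
def inv(p,X): c,s=np.cos(p[2]),np.sin(p[2]); d=X[:2]-np.array(p[:2]); return np.round([c*d[0]+s*d[1],-s*d[0]+c*d[1]],1)
f=lambda p:np.concatenate([w2px(s,W(p,q))[0]-uv for s,uv,q in obs])
r=least_squares(f,[700,100,0],x_scale=[10,10,.01]);p=r.x
if __name__=='__main__':
    print(p,np.round(r.fun,1))
    for n,s,uv,z in [('knob',a,A(618,76),74),('knobS',b,B(266,402),74),('platetop',a,A(629,190),82),('notch',a,A(447,97),26),('screw',a,A(441,62),26),('screwS',b,B(412,347),26),
     ('jarlid',a,A(173,232),92),('jarlidS',b,B(455,57),92),('vial',a,A(112,112),77),('amber',a,A(307,360),85),('green',a,A(167,397),80),('notchS',b,B(390,324),28)]:
        X=px2w(s,uv,z); print(n,X.round(1),inv(p,X))
    for uv in [(262,150),(331,148),(213,229)]: X=px2w(a,uv,100);print(X.round(),inv(p,X))
E
python3 fit.py
```

```text
[ 5.45665951e+02 -3.83134002e+01  1.00503859e-01] [-1.3  0.  -0.5 -0.3 -0.6 -0.7 -0.5 -0.4 -0.4  0.2 -0.7  0.1 -1.   0.6]
knob [ 618.3 -192.3   74. ] [  56.9 -160.5]
knobS [ 620.9 -189.4   74. ] [  59.7 -157.8]
platetop [ 536.7 -198.9   82. ] [ -25.  -158.9]
notch [608.2 -77.7  26. ] [ 58.3 -45.5]
screw [633.7 -73.   26. ] [ 84.1 -43.3]
screwS [633.3 -68.5  26. ] [ 84.2 -38.8]
jarlid [496.3 115.7  92. ] [-33.6 158.2]
jarlidS [498.6 122.4  92. ] [-30.7 164.6]
vial [580.6 160.9  77. ] [ 54.8 194.7]
amber [412.2  21.5  85. ] [-126.8   72.9]
green [384.4 116.2  80. ] [-144.9  169.9]
notchS [609.1 -65.6  28. ] [ 60.4 -33.5]
[717. 129. 100.] [187.3 149. ]
[731. -82. 100.] [179.8 -62. ]
[471. 266. 100.] [-44.  310.7]
```

```bash
cat > go.py <<'E'
import sys; from fit import *
from scipy.spatial.transform import Rotation as Ro
st=robot.get_state(); T=Ro.from_quat(st['orientation']); y=T.as_matrix()[:,1]
P=np.array(st['tool_pos']); print('t',st['time'],'jigpos',inv(p,P),'z',P[2].round(1),'F',st['ft_force'].round(1),'yaw_err deg',np.degrees(np.arctan2(y[1],y[0])-p[2]).round(2),'J',np.round(st['joints'],2),'w',st['width'])
for a in sys.argv[1:]:
    q=[float(v) for v in a.split(',')]; d=T.inv().apply(W(p,q)-P); print(a,W(p,q).round(), (d/250).round(3))
E
python3 go.py -- -20,290,300 -20,100,250 -20,-195,250 2>&1 | sed 's/^--.*//' || true
```

```text
t 0.1 jigpos [-242.4  698.8] z 303.1 F [-0.6 -1.1 -0.1] yaw_err deg 63.91 J [-1.3   0.58  0.02  1.44 -0.01  1.13 -0.06] w 1.002510424937098
Traceback (most recent call last):
  File "go.py", line 6, in <module>
    q=[float(v) for v in a.split(',')]; d=T.inv().apply(W(p,q)-P); print(a,W(p,q).round(), (d/250).round(3))
       ~~~~~^^^
ValueError: could not convert string to float: '--'
```

```bash
python3 -m crank '[{"dx":-0.15,"dy":-0.11,"spin":0.15},{"dx":-0.3,"dy":-0.22,"spin":0.3},{"dx":-0.45,"dy":-0.33,"spin":0.45},{"dx":-0.6,"dy":-0.44,"spin":0.6},{"dx":-0.76,"dy":-0.54,"spin":0.71},{"dx":-0.76,"dy":-0.54,"spin":0.71}]' 0; sed -i 's/sys.argv\[1:\]/sys.argv[2:]/' go.py; python3 go.py x -20,290,300
```

```text
t 0.1 jigpos [-242.4  698.8] z 303.1 F [-0.6 -1.1 -0.1] yaw_err deg 63.91 J [-1.3   0.58  0.02  1.44 -0.01  1.13 -0.06] w 1.002510424937098
-20,290,300 [497. 248. 300.] [-1.518 -1.078  0.014]invalid input at $[0]: expected keys dx, dy, dz, spin
```

```bash
python3 -m crank '[{"dx":-0.15,"dy":-0.11,"dz":0,"spin":0.15},{"dx":-0.3,"dy":-0.22,"dz":0,"spin":0.3},{"dx":-0.45,"dy":-0.33,"dz":0,"spin":0.45},{"dx":-0.6,"dy":-0.44,"dz":0,"spin":0.6},{"dx":-0.76,"dy":-0.54,"dz":0,"spin":0.71},{"dx":-0.76,"dy":-0.54,"dz":0,"spin":0.71}]' 0;  python3 go.py x -20,290,300
```

```text
time: 0.7
tool_pos: [370.5, 433.7, 303.7]
orientation: [0.446, 0.895, -0.002, 0.002]
ft_force: [-0.1, -0.2, 0.3]
width: -0.001
t 0.7 jigpos [-126.9  487.2] z 303.7 F [-0.1 -0.2  0.3] yaw_err deg 31.25 J [-1.08  0.43  0.2   1.72 -0.09  1.   -0.21] w -0.0005941835623178313
-20,290,300 [497. 248. 300.] [-0.896 -0.044  0.019]
```

```bash
python3 -m crank '[{"dx":-0.18,"dy":0,"dz":0,"spin":0.15},{"dx":-0.36,"dy":-0.02,"dz":0,"spin":0.3},{"dx":-0.54,"dy":-0.04,"dz":0,"spin":0.45},{"dx":-0.72,"dy":-0.04,"dz":0,"spin":0.6},{"dx":-0.9,"dy":-0.04,"dz":0,"spin":0.69},{"dx":-0.9,"dy":-0.04,"dz":0,"spin":0.69},{"dx":-0.9,"dy":-0.04,"dz":0,"spin":0.69}]' 0;  python3 go.py x -20,-195,250
```

```text
time: 1.4
tool_pos: [498.3, 247.3, 304.6]
orientation: [0.67, 0.742, -0.001, 0.002]
ft_force: [-0.8, 0.8, 0.0]
width: -0.002
t 1.4 jigpos [-18.5 288.9] z 304.6 F [-0.8  0.8  0. ] yaw_err deg 0.12 J [-0.8   0.42  0.37  1.76 -0.17  0.99 -0.26] w -0.00208930627609624
-20,-195,250 [ 545. -234.  250.] [-1.935 -0.01   0.228]
```

```bash
python3 -m crank '[{"dx":-0.2,"dy":0,"dz":0,"spin":0},{"dx":-0.4,"dy":0,"dz":0,"spin":0},{"dx":-0.6,"dy":0,"dz":0,"spin":0},{"dx":-0.8,"dy":0,"dz":0,"spin":0},{"dx":-1,"dy":0,"dz":0,"spin":0},{"dx":-1,"dy":0,"dz":0,"spin":0}]';  python3 -m crank '[{"dx":-0.2,"dy":0,"dz":0,"spin":0},{"dx":-0.4,"dy":0,"dz":0.05,"spin":0},{"dx":-0.6,"dy":0,"dz":0.1,"spin":0},{"dx":-0.8,"dy":0,"dz":0.15,"spin":0},{"dx":-0.94,"dy":0,"dz":0.22,"spin":0},{"dx":-0.94,"dy":0,"dz":0.22,"spin":0},{"dx":-0.94,"dy":0,"dz":0.22,"spin":0}]'; python3 go.py x -20,-195,150 -20,-195,128
```

```text
time: 2.0
tool_pos: [523.7, -7.3, 306.3]
orientation: [0.672, 0.74, -0.002, 0.003]
ft_force: [-0.6, 0.1, 0.4]
width: -0.002
time: 2.7
tool_pos: [546.4, -240.9, 252.1]
orientation: [0.672, 0.74, -0.002, 0.002]
ft_force: [0.3, 0.8, 0.1]
width: -0.002
t 2.7 jigpos [ -19.6 -201.7] z 252.1 F [0.3 0.8 0.1] yaw_err deg -0.26 J [ 0.08  0.54  0.4   1.73 -0.25  0.92  0.67] w -0.001888390657947525
-20,-195,150 [ 545. -234.  150.] [ 0.029 -0.002  0.408]
-20,-195,128 [ 545. -234.  128.] [ 0.03  -0.002  0.496]
```

```bash
python3 -m crank '[{"dx":0,"dy":0,"dz":0.15,"spin":0},{"dx":0,"dy":0,"dz":0.3,"spin":0},{"dx":0,"dy":0,"dz":0.45,"spin":0},{"dx":0,"dy":0,"dz":0.45,"spin":0},{"dx":0,"dy":0,"dz":0.45,"spin":0}]';  python3 - <<'E'
from fit import *
s=snap('scene','sc1'); st=robot.get_state(); q=inv(p,np.array(st['tool_pos'])); print(q,st['tool_pos'])
for z in (73,86): print(z,(w2px(s,W(p,(q[0],q[1],st['tool_pos'][2]-z)))[0]-[120,180]+.5)*4)
crop('sc1',120,180,310,325,4,'c3')
E
```

```text
time: 3.2
tool_pos: [547.2, -239.8, 140.2]
orientation: [0.671, 0.741, -0.002, 0.002]
ft_force: [0.0, -0.1, 1.3]
width: 0.0
[ -18.3 -201.5] [ 547.65382305 -240.64114837  141.22722165]
73 [269.40586804 387.39270106]
86 [272.70435507 400.89484357]
```

View pics/c3.png

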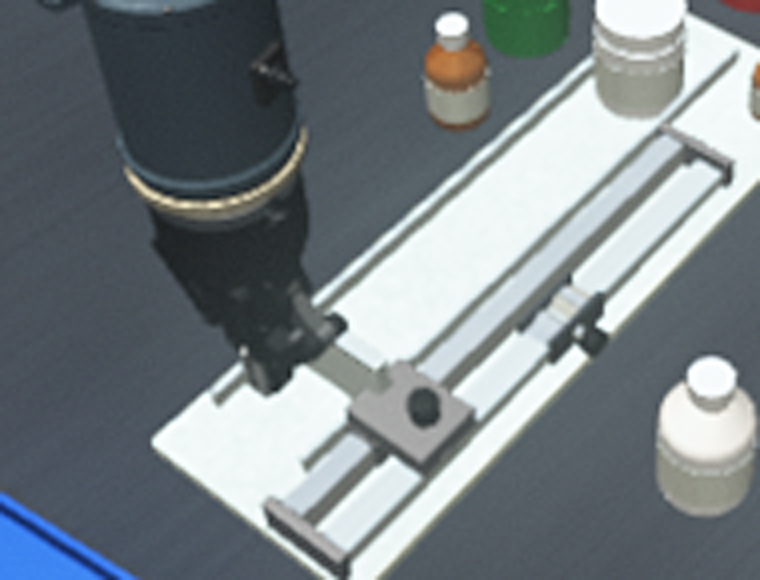

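Finger tip is at about (270,392), so 73 mm holds. Stop, click block and jar are unchanged. Descending to tip z≈50 and starting the push.

```bash
python3 -m crank '[{"dx":0,"dy":0,"dz":0.07,"spin":0},{"dx":0,"dy":0,"dz":0.07,"spin":0},{"dx":0.04,"dy":0,"dz":0.07,"spin":0},{"dx":0.06,"dy":0,"dz":0.07,"spin":0},{"dx":0.08,"dy":0,"dz":0.07,"spin":0}]'; for i in 1; do python3 -m crank '[{"dx":0.01,"dy":0,"dz":0,"spin":0},{"dx":0.02,"dy":0,"dz":0,"spin":0},{"dx":0.02,"dy":0,"dz":0,"spin":0}]'; done; python3 go.py x;  python3 -m crank '[{"dx":0.01,"dy":0,"dz":0,"spin":0},{"dx":0.02,"dy":0,"dz":0,"spin":0},{"dx":0.04,"dy":0,"dz":0,"spin":0},{"dx":0.06,"dy":0,"dz":0,"spin":0}]'; python3 go.py x
```

```text
time: 3.75
tool_pos: [546.1, -219.9, 124.6]
orientation: [0.671, 0.741, -0.001, 0.004]
ft_force: [0.1, 0.3, -0.3]
width: -0.002
time: 4.05
tool_pos: [545.8, -214.7, 124.7]
orientation: [0.671, 0.741, -0.001, 0.004]
ft_force: [0.8, -0.6, -0.3]
width: 0.001
t 4.05 jigpos [ -17.6 -175.5] z 124.7 F [ 0.8 -0.6 -0.3] yaw_err deg -0.09 J [ 0.09  0.68  0.32  1.88 -0.34  0.63  0.72] w 0.001442140106662313
time: 4.45
tool_pos: [544.2, -199.7, 124.7]
orientation: [0.671, 0.741, -0.001, 0.004]
ft_force: [-0.2, -1.1, 1.0]
width: -0.002
t 4.45 jigpos [ -17.6 -160.4] z 124.7 F [-0.2 -1.1  1. ] yaw_err deg -0.12 J [ 0.07  0.68  0.32  1.9  -0.34  0.61  0.7 ] w -0.001853816833148835
```

```bash
python3 -m crank '[{"dx":0.02,"dy":0,"dz":0,"spin":0},{"dx":0.04,"dy":0,"dz":0,"spin":0},{"dx":0.06,"dy":0,"dz":0,"spin":0},{"dx":0.08,"dy":0,"dz":0,"spin":0},{"dx":0.1,"dy":0,"dz":0,"spin":0},{"dx":0.12,"dy":0,"dz":0,"spin":0}]'; python3 -m crank '[{"dx":0.02,"dy":0,"dz":0,"spin":0},{"dx":0.04,"dy":0,"dz":0,"spin":0},{"dx":0.06,"dy":0,"dz":0,"spin":0},{"dx":0.08,"dy":0,"dz":0,"spin":0},{"dx":0.1,"dy":0,"dz":0,"spin":0},{"dx":0.1,"dy":0,"dz":0,"spin":0}]'; python3 go.py x
python3 - <<'E'
from h import *
snap('scene','sc2'); crop('sc2',150,190,310,310,5,'c4'); snap('top','top2')
E
```

```text
time: 5.05
tool_pos: [541.3, -169.4, 124.5]
orientation: [0.671, 0.741, -0.001, 0.004]
ft_force: [0.8, -2.0, 0.8]
width: 0.002
time: 5.65
tool_pos: [538.7, -143.3, 124.2]
orientation: [0.671, 0.741, -0.001, 0.003]
ft_force: [-0.1, 0.3, -0.6]
width: 0.006
t 5.65 jigpos [ -17.5 -103.8] z 124.2 F [-0.1  0.3 -0.6] yaw_err deg -0.05 J [-0.04  0.65  0.33  1.96 -0.35  0.58  0.62] w 0.0056269877682229436
```

View pics/c4.png

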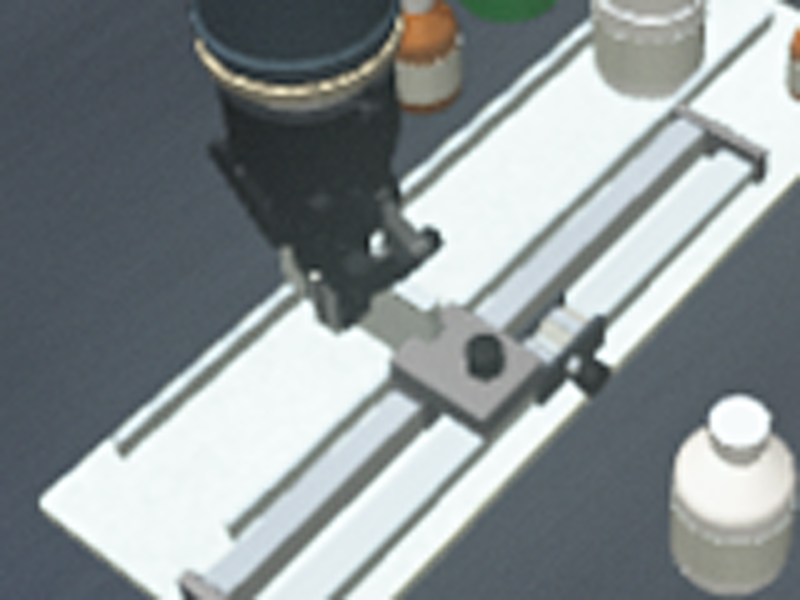

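```bash
cat > m.py <<'E'
from fit import *
C=lambda u,v:((u+.5)/5-.5+150,(v+.5)/5-.5+190)
s=load('sc2')
for n,uv,z in [('knob',(486,345),74),('screw',(594,376),26),('notchmid',(563,335),26)]: print(n,inv(p,px2w(s,C(*uv),z)))
for X in [(60,-80,74),(84,-41,26),(60,-41,26),(60,-66,26),(60,-16,26),(50,-41,26),(70,-41,26)]: print(X,(w2px(s,W(p,X))[0]-[150,190]+.5)*5)
E
python3 m.py
```

```text
knob [ 59.6 -84.6]
screw [ 88.1 -39.7]
notchmid [ 60.4 -29.1]
(60, -80, 74) [493.52594034 339.64414323]
(84, -41, 26) [586.32428694 374.08756194]
(60, -41, 26) [547.86353222 350.30903818]
(60, -66, 26) [515.7282839  382.91242156]
(60, -16, 26) [579.09473151 318.62195282]
(50, -41, 26) [532.06529714 340.54122385]
(70, -41, 26) [563.79457733 360.15867869]
```

```bash
python3 -m crank '[{"dx":0.01,"dy":0,"dz":0,"spin":0},{"dx":0.02,"dy":0,"dz":0,"spin":0},{"dx":0.03,"dy":0,"dz":0,"spin":0},{"dx":0.04,"dy":0,"dz":0,"spin":0},{"dx":0.05,"dy":0,"dz":0,"spin":0},{"dx":0.06,"dy":0,"dz":0,"spin":0}]';for r in 1 ; do python3 -m crank '[{"dx":0.01,"dy":0,"dz":0,"spin":0},{"dx":0.02,"dy":0,"dz":0,"spin":0}]';python3 -m crank '[{"dx":0.01,"dy":0,"dz":0,"spin":0},{"dx":0.02,"dy":0,"dz":0,"spin":0}]'; done; python3 go.py x
```

```text
time: 6.35
tool_pos: [537.0, -128.9, 124.0]
orientation: [0.671, 0.741, -0.001, 0.003]
ft_force: [-0.8, -1.2, 0.7]
width: 0.002
time: 6.55
tool_pos: [536.5, -123.7, 124.0]
orientation: [0.671, 0.741, -0.001, 0.003]
ft_force: [0.5, -1.9, 1.5]
width: -0.002
time: 6.75
tool_pos: [536.1, -118.5, 124.1]
orientation: [0.671, 0.741, -0.001, 0.003]
ft_force: [-0.3, -3.6, 1.2]
width: -0.001
t 6.75 jigpos [-17.6 -78.8] z 124.1 F [-0.3 -3.6  1.2] yaw_err deg -0.08 J [-0.08  0.65  0.33  1.98 -0.36  0.57  0.59] w -0.0014407407776733995
```

```bash
python3 -m crank '[{"dx":0.01,"dy":0,"dz":0,"spin":0},{"dx":0.01,"dy":0,"dz":0,"spin":0}]'|sed -n '2p;4p';python3 -m crank '[{"dx":0.01,"dy":0,"dz":0,"spin":0},{"dx":0.01,"dy":0,"dz":0,"spin":0}]'|sed -n '2p;4p'; python3 -m crank '[{"dx":0.01,"dy":0,"dz":0,"spin":0},{"dx":0.01,"dy":0,"dz":0,"spin":0}]'|sed -n '2p;4p'; python3 go.py x
```

```text
tool_pos: [535.8, -116.4, 124.1]
ft_force: [-0.5, -4.9, 0.4]
tool_pos: [535.7, -114.9, 124.1]
ft_force: [0.3, -6.4, -1.2]
tool_pos: [535.5, -113.4, 124.1]
ft_force: [0.8, -5.7, -1.5]
t 7.35 jigpos [-17.7 -73.7] z 124.1 F [ 0.8 -5.7 -1.5] yaw_err deg -0.21 J [-0.1   0.65  0.33  1.98 -0.36  0.56  0.58] w 0.0008212869530250925
```

```bash
c(){ sed -n '2p;4p' | tr '\n' ' '; echo; }; python3 -m crank '[{"dx":0.01,"dy":0,"dz":0,"spin":0},{"dx":0.014,"dy":0,"dz":0,"spin":0}]'|c;python3 -m crank '[{"dx":0.01,"dy":0,"dz":0,"spin":0},{"dx":0.014,"dy":0,"dz":0,"spin":0}]'|c; python3 -m crank '[{"dx":0.01,"dy":0,"dz":0,"spin":0},{"dx":0.014,"dy":0,"dz":0,"spin":0}]'|c; python3 go.py x
```

```text
tool_pos: [535.2, -111.3, 124.2] ft_force: [-0.5, -7.3, -1.2] 
tool_pos: [535.0, -109.2, 124.2] ft_force: [0.3, -7.8, -0.6] 
tool_pos: [534.7, -107.1, 124.2] ft_force: [0.7, -8.4, -0.4] 
t 7.95 jigpos [-17.8 -67.4] z 124.2 F [ 0.7 -8.4 -0.4] yaw_err deg -0.45 J [-0.12  0.64  0.34  1.99 -0.36  0.55  0.56] w 0.0003169213682600895
```

```bash
c(){ sed -n '2p;4p' | tr '\n' ' '; echo; }; python3 -m crank '[{"dx":0.01,"dy":0,"dz":0,"spin":0},{"dx":0.012,"dy":0,"dz":0,"spin":0}]'|c;python3 -m crank '[{"dx":0.01,"dy":0,"dz":0,"spin":0},{"dx":0.012,"dy":0,"dz":0,"spin":0}]'|c;  python3 go.py x
```

```text
tool_pos: [534.5, -105.1, 124.2] ft_force: [0.2, -6.2, -0.0] 
tool_pos: [534.3, -103.2, 124.2] ft_force: [0.8, -6.4, -0.6] 
t 8.35 jigpos [-17.8 -63.4] z 124.2 F [ 0.8 -6.4 -0.6] yaw_err deg -0.57 J [-0.13  0.64  0.35  2.   -0.36  0.55  0.55] w -0.00011150343729371066
```

```bash
c(){ sed -n '2p;4p' | tr '\n' ' '; echo; }; python3 -m crank '[{"dx":0.01,"dy":0,"dz":0,"spin":0},{"dx":0.01,"dy":0,"dz":0,"spin":0}]'|c;python3 -m crank '[{"dx":0.01,"dy":0,"dz":0,"spin":0},{"dx":0.01,"dy":0,"dz":0,"spin":0}]'|c;  python3 go.py x
```

```text
tool_pos: [534.0, -100.0, 124.0] ft_force: [0.2, 1.1, -0.3] 
tool_pos: [533.7, -96.5, 123.8] ft_force: [0.5, -0.4, 0.2] 
t 8.75 jigpos [-17.8 -56.6] z 123.8 F [ 0.5 -0.4  0.2] yaw_err deg -0.49 J [-0.14  0.64  0.34  2.   -0.37  0.55  0.54] w 0.002783422511022206
```

Force rose to about 8 N and then dropped to 0, which suggests the pin has dropped in. Backing off and looking.

```bash
python3 -m crank '[{"dx":-0.05,"dy":0,"dz":0,"spin":0},{"dx":-0.15,"dy":0,"dz":0,"spin":0},{"dx":-0.3,"dy":0,"dz":-0.1,"spin":0},{"dx":-0.4,"dy":0,"dz":-0.3,"spin":0},{"dx":-0.4,"dy":0,"dz":-0.5,"spin":0},{"dx":-0.4,"dy":0,"dz":-0.5,"spin":0}]'|head -2
python3 - <<'E'
from h import *
snap('scene','sc3'); crop('sc3',180,175,300,275,6.5,'c5'); snap('top','top3')
E
```

```text
time: 9.35
tool_pos: [543.3, -197.5, 256.5]
```

View pics/c5.png

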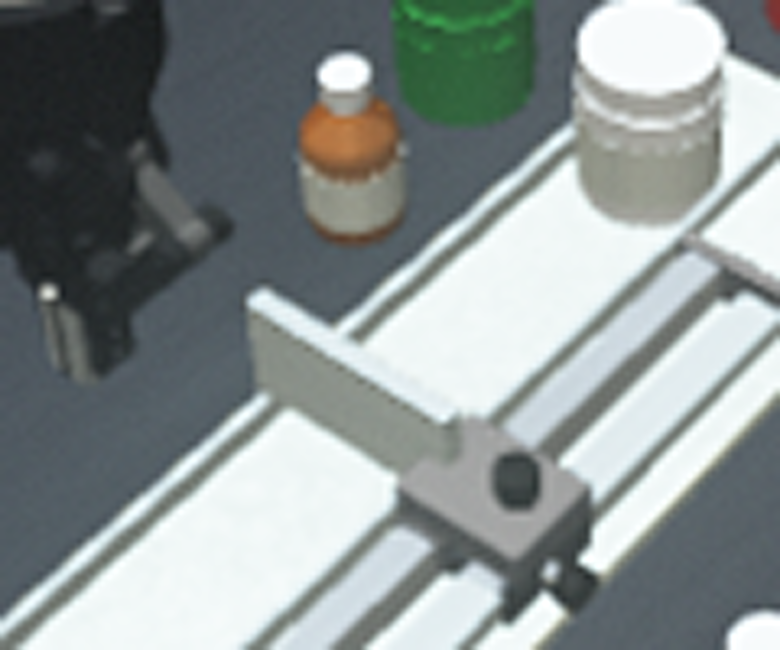

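Run:
```python
from fit import *
C=lambda u,v:((u+.5)/6.5-.5+180,(v+.5)/6.5-.5+175)
s=load('sc3')
for n,uv,z in [('knob',(517,465),74),('knob',(517,465),69),('screw',(577,586),26),('screw',(577,586),20)]: print(n,z,inv(p,px2w(s,C(*uv),z)))
g=cv2.imread('pics/top3.png')[175:215,290:350]; g0=cv2.imread('pics/top0.png')[175:215,290:350]
def dark(f,x0,y0,x1,y1,th=70):
    im=cv2.imread(f'pics/{f}.png')[y0:y1,x0:x1].max(2); ys,xs=np.nonzero(im<th); return xs.mean()+x0,ys.mean()+y0,len(xs)
im=cv2.imread('pics/top3.png',0); print(im[180:200,312:336])
```

```text
knob 74 [ 58.9 -38. ]
knob 69 [ 56.3 -34.8]
screw 26 [ 87.8 -39.7]
screw 20 [ 85.  -36.1]
[[ 87  87  88  86  87  86  85  85  84  86  86  87  86  89  89  88  90  86
   89  88  89  88  90  89]
 [ 87  84  88  81  85  88  89  88  85  86  88  85  84  82  82  86  82  84
   84  90  87  88  89  88]
 [ 86  85  87  85  85  87  86  85  86  86  75  65  64  61  63  66  73  83
   85  85  85  91  85  85]
 [ 88  86  85  78  85  82  84  86  79  77  63  41  43  44  44  48  69  84
   83  88  84  85  95 102]
 [ 83  80  86  88  92  92  98  96  99 104  99  89  85  87  88  91 100 104
  105 109 111 119 141 167]
 [140 141 147 153 149 155 144 128 142 160 163 159 159 162 156 159 160 166
  158 163 163 171 213 236]
 [236 235 237 236 236 231 200 159 169 181 183 183 179 176 156 150 155 165
  178 182 181 194 235 248]
 [248 249 249 249 248 240 198 162 175 182 186 186 179 154 120  98 108 133
  166 182 189 203 233 247]
 [248 246 247 246 239 210 153 146 176 185 185 182 156 114  73  60  63 103
  151 181 185 199 228 242]
 [244 245 244 240 231 193 142 145 172 182 186 178 140  87  57  56  57  87
  141 179 186 195 224 238]

[... 310 characters left out ...]
34 235 234 233 230 209 161 153 181 188 187 184 176 163 162 164 173
  186 189 186 192 216 228]
 [234 232 233 232 231 227 207 165 158 182 187 188 185 188 186 185 187 188
  186 188 188 187 193 205]
 [227 227 227 223 219 204 168 139 150 184 189 189 191 185 189 190 189 187
  187 185 187 189 192 213]
 [217 220 222 220 214 183 127 102 143 182 190 192 189 189 190 186 188 187
  186 188 189 191 205 229]
 [238 238 240 239 238 217 170 131 149 186 190 187 190 187 188 190 190 191
  190 187 188 189 199 226]
 [245 244 244 243 244 239 219 173 155 181 185 192 189 189 187 196 205 205
  198 194 187 187 186 209]
 [236 235 233 231 229 226 216 175 158 183 191 191 190 185 180 204 225 228
  220 193 187 187 182 193]]
```

Run:
```python
from fit import *
a=load('top3')
def cen(x0,y0,x1,y1,bg,f='top3'):
    im=cv2.imread(f'pics/{f}.png',0).astype(float)[y0:y1,x0:x1]; w=np.clip(bg-im,0,None); Y,X=np.mgrid[y0:y1,x0:x1]; return (X*w).sum()/w.sum(),(Y*w).sum()/w.sum()
k=cen(323,186,333,193,150); s=cen(319,181,333,185,78); s0=cen(319,181,333,185,78,'top0')
print(k,s,s0)
for z in(74,72):print('knob',inv(p,px2w(a,k,z)))
for z in(30,26,20):print('screw',inv(p,px2w(a,s,z)))
k0=cen(359,183,371,191,140,'top0'); print('knob0',k0,inv(p,px2w(a,k0,74)))
```

```text
(np.float64(326.98727876106193), np.float64(189.51935840707964)) (np.float64(324.88321167883214), np.float64(182.71167883211677)) (np.float64(324.7160194174757), np.float64(183.05582524271844))
knob [ 56.6 -42.3]
knob [ 56.9 -42.5]
screw [ 86.6 -43.2]
screw [ 87.3 -43.7]
screw [ 88.5 -44.5]
knob0 (np.float64(365.07291011942175), np.float64(187.28346951602765)) [  55.6 -160.4]
```

The knob and the thumbscrew are in line to about 1.5 mm in both cameras, after the force peak and drop, so the stop is seated. Moving high over to the far side of the jar.

```bash
python3 -m crank '[{"dx":0.2,"dy":0,"dz":0,"spin":0},{"dx":0.4,"dy":0,"dz":0,"spin":0},{"dx":0.6,"dy":0,"dz":0,"spin":0},{"dx":0.8,"dy":-0.02,"dz":0,"spin":0},{"dx":1,"dy":-0.05,"dz":0,"spin":0},{"dx":1,"dy":-0.05,"dz":0,"spin":0}]'|sed -n 2p; python3 go.py x -30,231,220
```

```text
tool_pos: [504.8, 60.5, 245.2]
t 10.05 jigpos [-30.8 102.5] z 245.2 F [ 0.  -0.2 -0. ] yaw_err deg 0.1 J [-0.53  0.43  0.45  1.96 -0.23  0.79  0.14] w 0.0005885672308614222
-30,231,220 [493. 189. 220.] [0.516 0.004 0.092]
```

```bash
python3 -m crank '[{"dx":0.18,"dy":0,"dz":0,"spin":0},{"dx":0.36,"dy":0,"dz":0,"spin":0},{"dx":0.52,"dy":0,"dz":0.05,"spin":0},{"dx":0.52,"dy":0,"dz":0.09,"spin":0},{"dx":0.52,"dy":0,"dz":0.09,"spin":0}]'|sed -n 2p; python3 go.py x -30,231,108
```

```text
tool_pos: [490.3, 189.8, 218.1]
t 10.55 jigpos [-32.2 232.5] z 218.1 F [-0.8 -1.   0.7] yaw_err deg 0.26 J [-0.76  0.49  0.42  1.95 -0.26  0.76 -0.08] w -4.2327976021188224e-05
-30,231,108 [493. 189. 108.] [0.002 0.009 0.44 ]
```

```bash
python3 -m crank '[{"dx":0,"dy":0.01,"dz":0.15,"spin":0},{"dx":0,"dy":0.01,"dz":0.3,"spin":0},{"dx":0,"dy":0.01,"dz":0.42,"spin":0},{"dx":0,"dy":0.01,"dz":0.43,"spin":0},{"dx":0,"dy":0.01,"dz":0.43,"spin":0}]'|sed -n '2p;4p'; python3 -m crank '[{"dx":-0.02,"dy":0,"dz":0,"spin":0},{"dx":-0.04,"dy":0,"dz":0,"spin":0},{"dx":-0.06,"dy":0,"dz":0,"spin":0},{"dx":-0.08,"dy":0,"dz":0,"spin":0},{"dx":-0.1,"dy":0,"dz":0,"spin":0},{"dx":-0.12,"dy":0,"dz":0,"spin":0},{"dx":-0.14,"dy":0,"dz":0,"spin":0}]'|sed -n '2p;4p';python3 go.py x
python3 - <<'E'
from h import *
snap('scene','sc4'); crop('sc4',200,120,360,240,5,'c6')
E
```

```text
tool_pos: [493.1, 186.4, 110.6]
ft_force: [-0.1, 0.3, 0.6]
tool_pos: [496.8, 151.5, 111.4]
ft_force: [-0.3, 2.4, 0.6]
t 11.75 jigpos [-29.6 193.8] z 111.4 F [-0.3  2.4  0.6] yaw_err deg 0.16 J [-0.6   0.64  0.31  2.06 -0.35  0.5   0.06] w -8.345666967836793e-05
```

View pics/c6.png

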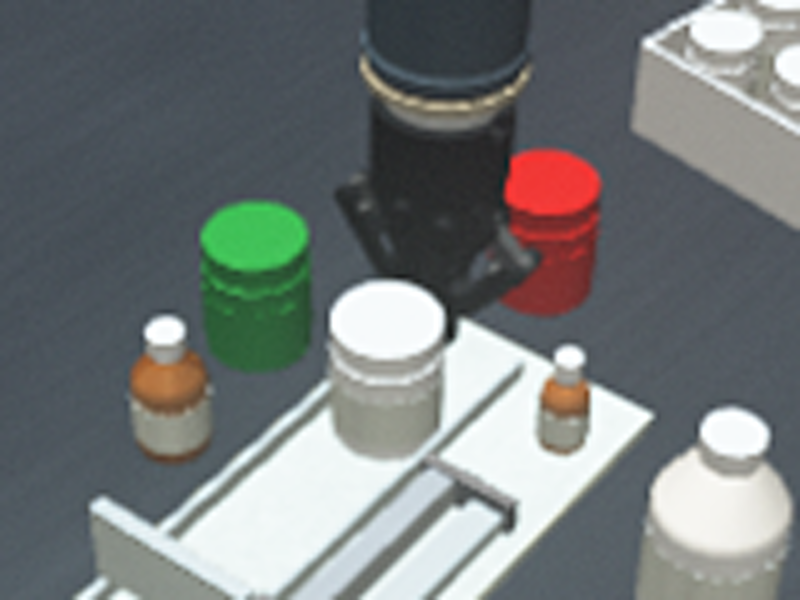

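Jar upright at (387,365), finger behind it, and vial, red and green undisturbed. Pushing on along the lane.

```bash
c(){ sed -n '2p;4p' | tr '\n' ' '; echo; }; python3 -m crank '[{"dx":-0.02,"dy":0,"dz":0,"spin":0},{"dx":-0.04,"dy":0,"dz":0,"spin":0},{"dx":-0.06,"dy":0,"dz":0,"spin":0},{"dx":-0.08,"dy":0,"dz":0,"spin":0},{"dx":-0.1,"dy":0,"dz":0,"spin":0},{"dx":-0.12,"dy":0,"dz":0,"spin":0},{"dx":-0.14,"dy":0,"dz":0,"spin":0},{"dx":-0.16,"dy":0,"dz":0,"spin":0}]'|c; python3 -m crank '[{"dx":-0.02,"dy":0,"dz":0,"spin":0},{"dx":-0.04,"dy":0,"dz":0,"spin":0},{"dx":-0.06,"dy":0,"dz":0,"spin":0},{"dx":-0.08,"dy":0,"dz":0,"spin":0},{"dx":-0.1,"dy":0,"dz":0,"spin":0},{"dx":-0.12,"dy":0,"dz":0,"spin":0},{"dx":-0.14,"dy":0,"dz":0,"spin":0},{"dx":-0.16,"dy":0,"dz":0,"spin":0}]'|c; python3 go.py x
```

```text
tool_pos: [501.0, 110.2, 112.2] ft_force: [0.8, 1.3, -0.0] 
tool_pos: [505.1, 70.1, 113.0] ft_force: [-0.4, 0.4, -0.1] 
t 13.4 jigpos [-29.5 111.9] z 113.0 F [-0.4  0.4 -0.1] yaw_err deg 0.1 J [-0.43  0.63  0.29  2.08 -0.32  0.48  0.19] w 0.0029008352610619182
```

```bash
c(){ sed -n '2p;4p' | tr '\n' ' '; echo; }; python3 -m crank '[{"dx":-0.02,"dy":0,"dz":0,"spin":0},{"dx":-0.04,"dy":0,"dz":0,"spin":0},{"dx":-0.06,"dy":0,"dz":0,"spin":0},{"dx":-0.08,"dy":0,"dz":0,"spin":0},{"dx":-0.1,"dy":0,"dz":0,"spin":0},{"dx":-0.12,"dy":0,"dz":0,"spin":0}]'|c;  python3 go.py x
python3 - <<'E'
from h import *
snap('scene','sc5'); snap('top','top5'); crop('sc5',180,150,320,270,5,'c7')
E
```

```text
tool_pos: [508.2, 39.8, 113.6] ft_force: [-0.5, 0.4, -0.9] 
t 14.0 jigpos [-29.5  81.5] z 113.6 F [-0.5  0.4 -0.9] yaw_err deg 0.1 J [-0.37  0.62  0.28  2.08 -0.31  0.48  0.24] w -0.006459326978541127
```

View pics/c7.png

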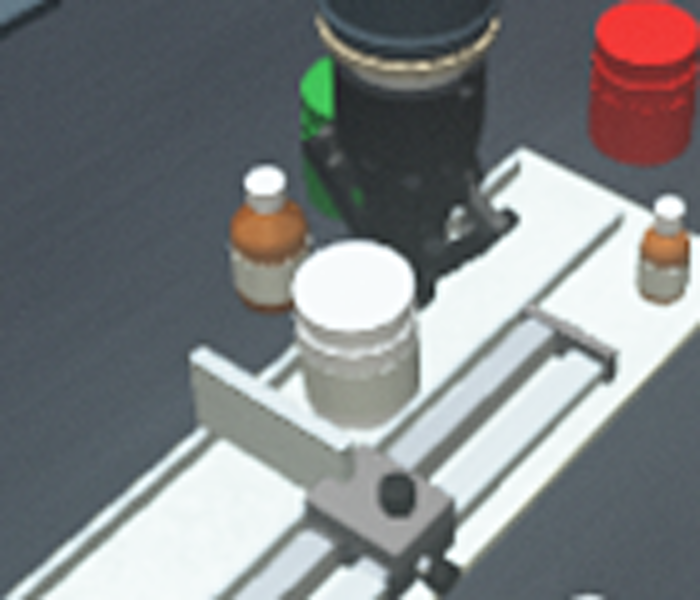

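Run:
```python
from fit import *
C=lambda u,v:((u+.5)/5-.5+180,(v+.5)/5-.5+150)
s=load('sc5')
print('lid',inv(p,px2w(s,C(354,287),92)),'knob',inv(p,px2w(s,C(398,490),74)))
```

```text
lid [-29.8  38. ] knob [ 61.9 -41.4]
```

```bash
c(){ sed -n '2p;4p' | tr '\n' ' '; echo; }; python3 -m crank '[{"dx":-0.015,"dy":0,"dz":0,"spin":0},{"dx":-0.03,"dy":0,"dz":0,"spin":0},{"dx":-0.045,"dy":0,"dz":0,"spin":0},{"dx":-0.06,"dy":0,"dz":0,"spin":0},{"dx":-0.075,"dy":0,"dz":0,"spin":0},{"dx":-0.09,"dy":0,"dz":0,"spin":0},{"dx":-0.105,"dy":0,"dz":0,"spin":0},{"dx":-0.11,"dy":0,"dz":0,"spin":0}]'|c;  python3 -m crank '[{"dx":-0.01,"dy":0,"dz":0,"spin":0},{"dx":-0.01,"dy":0,"dz":0,"spin":0}]'|c; python3 -m crank '[{"dx":-0.01,"dy":0,"dz":0,"spin":0},{"dx":-0.01,"dy":0,"dz":0,"spin":0}]'|c;python3 go.py x
```

```text
tool_pos: [511.0, 11.3, 114.3] ft_force: [-0.1, 1.9, -1.4] 
tool_pos: [511.3, 8.4, 114.4] ft_force: [-0.1, 0.3, -0.9] 
tool_pos: [511.6, 5.6, 114.4] ft_force: [0.4, 0.5, -0.4] 
t 15.3 jigpos [-29.5  47.1] z 114.4 F [ 0.4  0.5 -0.4] yaw_err deg -0.04 J [-0.3   0.62  0.27  2.08 -0.3   0.48  0.3 ] w -0.0010619590550275725
```

```bash
c(){ sed -n '2p;4p' | tr '\n' ' '; echo; }; python3 -m crank '[{"dx":-0.006,"dy":0,"dz":0,"spin":0},{"dx":-0.006,"dy":0,"dz":0,"spin":0}]'|c;  python3 -m crank '[{"dx":-0.006,"dy":0,"dz":0,"spin":0},{"dx":-0.006,"dy":0,"dz":0,"spin":0}]'|c; python3 -m crank '[{"dx":-0.006,"dy":0,"dz":0,"spin":0},{"dx":-0.006,"dy":0,"dz":0,"spin":0}]'|c;python3 go.py x
```

```text
tool_pos: [511.8, 3.9, 114.5] ft_force: [-0.2, 0.6, -0.6] 
tool_pos: [512.0, 2.2, 114.5] ft_force: [0.4, 1.2, -0.9] 
tool_pos: [512.1, 0.5, 114.6] ft_force: [-0.6, 0.9, -1.4] 
t 15.9 jigpos [-29.5  42. ] z 114.6 F [-0.6  0.9 -1.4] yaw_err deg -0.07 J [-0.29  0.62  0.27  2.08 -0.3   0.48  0.3 ] w -0.00523040450662493
```

```bash
c(){ sed -n '2p;4p' | tr '\n' ' '; echo; }; python3 -m crank '[{"dx":-0.005,"dy":0,"dz":0,"spin":0},{"dx":-0.005,"dy":0,"dz":0,"spin":0}]'|c;  python3 -m crank '[{"dx":-0.005,"dy":0,"dz":0,"spin":0},{"dx":-0.005,"dy":0,"dz":0,"spin":0}]'|c; python3 go.py x
```

```text
tool_pos: [512.2, -0.9, 114.6] ft_force: [0.0, 1.2, -1.1] 
tool_pos: [512.3, -1.3, 114.6] ft_force: [-1.3, 5.5, -0.7] 
t 16.3 jigpos [-29.5  40.2] z 114.6 F [-1.3  5.5 -0.7] yaw_err deg -0.03 J [-0.28  0.62  0.27  2.07 -0.3   0.48  0.31] w -0.002178831807439548
```

Firm contact: 5.5 N with only 0.4 mm of motion, so the detent is holding. Backing off and checking.

```bash
python3 -m crank '[{"dx":0.02,"dy":0,"dz":0,"spin":0},{"dx":0.06,"dy":0,"dz":0,"spin":0},{"dx":0.15,"dy":0,"dz":0,"spin":0},{"dx":0.25,"dy":0,"dz":0,"spin":0},{"dx":0.3,"dy":0,"dz":-0.15,"spin":0},{"dx":0.35,"dy":0,"dz":-0.35,"spin":0},{"dx":0.5,"dy":0,"dz":-0.5,"spin":0},{"dx":0.65,"dy":0,"dz":-0.6,"spin":0}]'; python3 -m crank '[{"dx":0.2,"dy":0,"dz":0,"spin":0},{"dx":0.4,"dy":0,"dz":0,"spin":0},{"dx":0.5,"dy":0,"dz":0,"spin":0},{"dx":0.5,"dy":0,"dz":0,"spin":0}]' | head -2
python3 - <<'E'
from h import *
snap('scene','sc6'); snap('top','top6'); crop('sc6',170,150,330,270,5,'c8'); crop('top6',225,170,405,275,4.4,'c9')
E
```

```text
time: 17.1
tool_pos: [496.0, 163.8, 263.8]
orientation: [0.672, 0.741, -0.006, 0.008]
ft_force: [0.8, 1.0, -0.9]
width: 0.0
time: 17.5
tool_pos: [482.1, 293.8, 260.7]
```

View pics/c8.png

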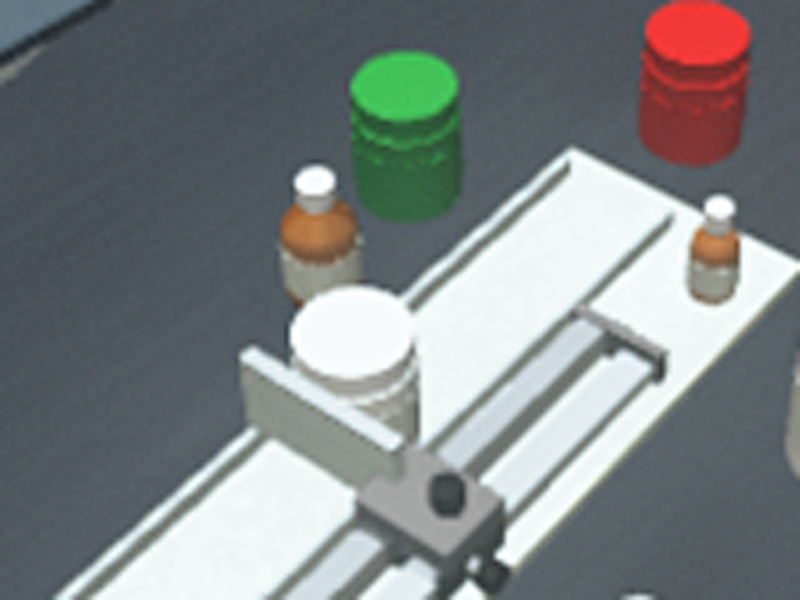

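View pics/c9.png

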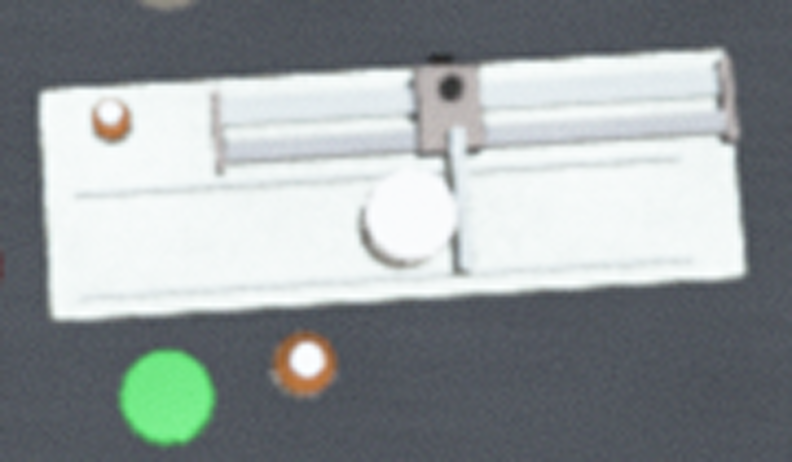

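Run:
```python
from fit import *
a=load('top6')
def cen(f):
    im=cv2.imread(f'pics/{f}.png',0).astype(float)[186:193,323:333]; w=np.clip(150-im,0,None); Y,X=np.mgrid[186:193,323:333]; return (X*w).sum()/w.sum(),(Y*w).sum()/w.sum()
for f in('top3','top6'): print(f,inv(p,px2w(a,cen(f),74)))
C=lambda u,v:((u+.5)/5-.5+170,(v+.5)/5-.5+150)
s=load('sc6'); print('lid',inv(p,px2w(s,C(353,333),92)),'lidtop',inv(p,px2w(a,A(411,216),92)),'knob',inv(p,px2w(s,C(448,490),74)))
```

```text
top3 [ 56.6 -42.3]
top6 [ 56.6 -42.4]
lid [-29.3  -2.6] lidtop [-33.9  -5.3] knob [ 61.9 -41.4]
```

```bash
python3 -c "
from station import robot
print(robot.sign_off(), robot.get_state()['time'])"
```

```text
the job is handed in; nothing more can be done
the job is handed in; nothing more can be done
```

The stop plate is in the notch and the jar is resting against it. I handed the job in at about 17.6 s of the 54 s allowed. There was no direct reading of the pin height, so "seated" rests on forces and pictures.

- **Stop:** I pushed the plate with the shut fingertips. The force rose to about 8 N on the ramp and then fell to 0 N. Afterwards the pin knob was in line with the thumbscrew to within about 2 mm.
- **Jar:** I pushed it low along the lane with 1–2 N. At the plate the force jumped to 5.5 N with only 0.4 mm of motion, so the notch was holding. I then backed off.
- **Last checks:** The knob had moved only 0.1 mm between before and after the jar push. The jar axis stood 37.1 mm (top camera) and 38.8 mm (scene camera) from the stop plate's y, against a nominal 37 mm. That difference is within the pixel error. The jar was upright, and the vial, amber bottle and green and red jars looked unmoved. I did not look again at the stock bottles, spatula or basket at the end.
- **Disagreements:** The two cameras placed the thumbscrew, and so the notch, about 4 mm apart in absolute terms (−43 and −39 mm in the jig's y). I relied on comparisons within one camera and on force. One move early on was refused because a key was missing; nothing moved.

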